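# Lock the sample box with its slotted disc and bolt

## Robot

A 6-joint arm with a two-finger parallel gripper is mounted at the origin on a cart in front of the work surface, level with it; the furniture and walls round the work are solid. World frame = base frame: x ahead of the robot, y to its left, z up, the work surface at z = 0. Lengths are in mm, angles in rad, forces in N, time in s.
With the tool pointing down it reaches from about 275 to 1000 mm from the base axis. Payload 8.4 kg.
Tool frame: the origin (TCP) lies between the finger pads; the fingertips stand 8 mm ahead of it and the grasp point (between the pads) lies 11 mm behind it (tcp_to_tips is the distance from the TCP to the fingertips, in mm); z points along the fingers, y is the line along which they close (so a half turn about z gives the same grasp; the last joint's range is limited). The gripper opens to 85 mm and grips with 20 to 120 N. Pads are 22 mm wide; open, the fingers measure 114 mm over their backs; the gripper's body (76 mm by 85 mm) begins 54 mm behind the grasp point. The pads swing forward as they close: fully open they stand 13 mm farther back than shut.
Start: joints at [1.309, 0.353, 1.633, -0, 1.155, -0.002], TCP at [160.553, 604.029, 239.281] pointing down, gripper open.
Joint ranges: [-2.63, 2.63], [-0.92, 2.1], [0.06, 2.66], [-1.3, 4.44], [0, 2.69], [-3.02, 3.02]. Speed limits (rad/s): [2.22, 2.22, 2.79, 3.14, 3.14, 3.14].

## Interface

Orientations are given as [roll, pitch, yaw] about the fixed x, y, z axes, in that order (R = Rz(yaw) Ry(pitch) Rx(roll)).
In Python, from rig import * gives the robot as it stands.
- The arm moves only by the tool step_arm, never from a script. Its argument "motion" is a list of rows, each an object with "claw": the finger opening in mm, from 0 to 85.4; "delta_pos": the shift along the tool's x, y, z in mm, a list of three; "turn": the turn about the tool's z in rad. In form: [{"claw": claw, "delta_pos": [dx, dy, dz], "turn": turn}, ...]. A call has 1 to 8 rows; each row shifts and turns the commanded pose from where the row before left it, along the tool's axes as they then stand; what a row does not reach is not made up. A row lasts 1/12 s, in which the tool goes at most 41.7 mm and 7.16 degrees, less where a joint would pass 70% of its speed; a pose out of reach is approached as far as the arm can. A call is refused whole if a number of a shift passes 41.7 or a number of a turn 0.125, either way. A call with a gripper value outside its range is refused whole. The fingers move at their own pace and stop on an object; "force" is the grip in N (left out, the last holds). Time passes only in rows, so rows that do not move let the fingers close. It gives the time, the measured TCP pose, the force, the opening and the grip force at its end, in the units of the state.
- sense(): the state, without advancing time (a new reading comes with each control period).
- grab_frame(name): name is "side" or "top"; returns a dict with "img" (480x640x3 uint8, red, green, blue), "vertical_fov" (degrees; the focal length in pixels is half the picture's height over the tangent of half this angle, whatever the lens; pixels are square), "cx", "cy" (the principal point, pixels), "D" ([k1, k2, p1, p2, k3] as OpenCV has them; the pictures are not rectified), "R" (3x3) and "t" (3): a world point X has camera coordinates R X + t. Camera axes: x right, y down, z forward; pixel columns grow to the right and rows downward; lengths in mm; the calibration is good to about 2 mm. A picture is of the moment at which its call begins. There is no depth.
- sign_off(): hands the job in; it is judged then, once.
The state is a dict: "clock": time; "qpos": joint angles; "qvel": joint speeds; "joint_efforts": joint torques, N m; "eef_pos": TCP position; "tcp_rot": TCP orientation; "contact_force": force on the tool from outside, world axes, zero at the start; "wrist_torque": the same for the moment, N m; "opening": opening from 0.0 (shut) to 1.0 (fully open); "grasp_force": force on a finger pad.
Only numpy, scipy, OpenCV 4.12 (cv2) and the standard library are available. Lean on these libraries where they do the work, as an engineer would, in place of code of your own. Each camera call takes 0.05 s, during which the arm holds its last target. There are 200 camera calls.

## Task

Lock the sample box: with the fingertips push the lever post of the slotted disc round, either way, until the slot lines up with the bolt, and only then push the bolt by its upright tab through the disc until it is fully home, with the tab against the staple. Only push: do not lift or tip up the bolt, and leave the other things on and around the box where they are.

Things in the scene. Friction and masses are not known exactly. Their poses are not given: they have to be found in the camera images.
- sample_box: grey sample box fixed to the worktop, 294 mm long (x), 144 wide, 45 high. Origin: centre of its underside; z up; x along its length, the way the bolt is pushed. A steel lock plate on the lid has its top at z 48 mm. In this frame the disc's axis is at x 53, y 0. Two low rails on the plate (7 mm high, 20 apart inside) guide the bolt from x -151 to -5
- staple (a point): rear foot of the staple, at lock plate height on the centre line: a fixed dark steel bridge over the bolt just before the disc, 16 mm long from here towards +x, 40 wide, its top 22 above the lock plate, its channel 20 wide and 17 high. The bolt is home when its tab meets the staple's rear face, which is at x -3 mm in the box frame
- keeper (a point): mouth of the keeper, at lock plate height on the centre line: a fixed dark steel bridge just past the disc, 32 mm long from here towards +x, 42 wide, its top 22 above the lock plate, its channel 22 wide and 17 high. The bolt's nose ends inside it
- disc (a joint): slotted disc's angle, rad, about its upright axis, anticlockwise from above. At 0 the lever points along box +x (over the keeper) and the slot is square across the bolt's path; it lines up with the bolt at +1.571 and at -1.571, either will do. Turns from -2.2 to 2.2 with no catch and stays where it is left (friction about 0.1 N m, some 2 N at the lever post)
- disc_axis (a point): centre of the disc's top face, 22 mm above the lock plate. Bare steel disc, 68 mm across, cut right through by one straight slot 20 mm wide, open above. x of this frame is the lever's direction, y runs along the slot, z up
- lever_post (a point): centre of the lever post's top: an upright round steel post, 14 mm across, 58 mm from the disc's axis, at the end of a flat arm (14 wide, 23 to 29 mm above the lock plate) that is square to the slot. The post's free length is 29 to 60 mm above the lock plate; it turns with the disc
- bolt: loose metal bolt in the rails, nose under the staple: bar 136 mm long, 16 wide, 14 high, about 0.25 kg, nose tapered to 8 wide. Origin: underside of the nose tip; x forward out of the nose, z up. At the start the tip is 6 to 18 mm short of the disc's rim; fully home the tip is at x 123 mm in the box frame, 110 to 122 further on. Slides with light friction
- bolt_tab (a point): middle of the top edge of the upright tab at the bolt's tail, 45 mm above the lock plate. The tab is a plate 40 mm wide and 10 thick; its wings reach from 12 to 45 mm above the lock plate. Its rear face, to be pushed, is 5 mm behind this point (bolt -x), its front face 5 mm ahead
- dropper: small reagent dropper bottle, 29 across, 58 high, standing loose on the box lid beside the rails; origin at its foot; leave alone (sizes in mm)
- cassette: white test cassette, 70x21x5, lying loose on the box lid on the other side of the rails; origin under its centre; leave alone (sizes in mm)
- cup: lidded sample cup, 59 across, 45 high, loose on the worktop beside the box; origin at its foot; leave alone (sizes in mm)
- petri: petri dish, 93 across, 15 high, loose on the worktop beyond the keeper end of the box; origin under its centre; leave alone (sizes in mm)
- timer: square timer, 62x62x20, loose on the worktop behind the tail end of the box; origin under its centre; leave alone (sizes in mm)

How it is judged:
By the outcome, as a careful person would: the job done as asked, in the order asked, and still so for the second after the job is handed in, with the robot touching nothing.
It also fails if it takes over 48 s, if anything falls off the work surface, if the arm or the gripper's body presses on something with over 40 N, if the wrist force passes 120 N, or if a joint passes its speed limit or range.

## Working session

There is one attempt and no reset: what is moved stays moved. The work goes in short steps, Python scripts to look and compute and a tool call to move; the robot and the scene stay as the last step left them, time stands still between calls to the robot, and variables do not carry over. Pictures are saved under pics/ and viewed, at most 10 in all, crops included, and the job is handed in when it is done.

Besides the shell and the picture viewer there is one more tool, called as name(argument=value, ...) on one line, values as JSON. step_arm: Moves the arm, as the interface text tells. Its arguments: {"type":"object","properties":{"motion":{"type":"array","items":{"type":"object","properties":{"claw":{"type":"number"},"delta_pos":{"type":"array","items":{"type":"number"}},"turn":{"type":"number"}}}},"force":{"type":"number"}},"required":["motion"]}

```bash
mkdir -p pics
cat > h.py <<'E'
from rig import *
import numpy as np, cv2
def K(f):
    F=240/np.tan(np.radians(f["vertical_fov"])/2)
    return np.array([[F,0,f["cx"]],[0,F,f["cy"]],[0,0,1.]])
def ray(f,uv):
    p=cv2.undistortPoints(np.array([[uv]],float),K(f),np.array(f["D"],float))[0,0]
    R=np.array(f["R"]);t=np.array(f["t"]);o=-R.T@t;d=R.T@np.array([p[0],p[1],1]);return o,d/np.linalg.norm(d)
def onz(f,uv,z):
    o,d=ray(f,uv);return o+d*(z-o[2])/d[2]
def tri(f1,a,f2,b):
    o1,d1=ray(f1,a);o2,d2=ray(f2,b)
    s=np.linalg.lstsq(np.c_[d1,-d2],o2-o1,rcond=None)[0]
    p,q=o1+s[0]*d1,o2+s[1]*d2;return (p+q)/2,np.linalg.norm(p-q)
def proj(f,X):
    R=np.array(f["R"]);return cv2.projectPoints(np.array(X,float).reshape(-1,1,3),cv2.Rodrigues(R)[0],np.array(f["t"],float),K(f),np.array(f["D"],float))[0][:,0]
def snap(n,name):
    f=grab_frame(n);cv2.imwrite(f"pics/{name}.png",f["img"][:,:,::-1]);np.save(f"pics/{name}.npy",f,allow_pickle=True);return f
def load(name): return np.load(f"pics/{name}.npy",allow_pickle=True).item()
E
python3 - <<'E'
from h import *
for n in("top","side"):
    f=snap(n,n+"0");o=-np.array(f["R"]).T@f["t"];print(n,o,f["vertical_fov"],f["D"])
print(sense())
E
```

```text
top [ 349.3463982  -183.35696076  927.11702636] 53.78589335008379 [-0.05281748  0.          0.          0.          0.        ]
side [   9.50572101 -989.30431597  720.41157275] 44.56767038716178 [0.02001358 0.         0.         0.         0.        ]
{'clock': 0.1, 'qpos': array([ 1.30858099e+00,  3.53567370e-01,  1.63407836e+00, -3.05839145e-05,
        1.15524944e+00, -2.46292023e-03]), 'qvel': array([ 0.00140307, -0.00297519, -0.00263577, -0.00135176, -0.00063894,
       -0.00010652]), 'joint_efforts': array([-6.70713616e-04, -6.06353474e+01, -3.42815495e+01, -2.90629362e-05,
        3.86525746e-03, -1.95616212e-05]), 'eef_pos': array([160.45767344, 603.59182655, 238.63600788]), 'tcp_rot': array([-3.14029007e+00,  2.47569064e-05,  2.88185261e+00]), 'contact_force': array([-0.98004539, -0.81477736, -0.3801762 ]), 'wrist_torque': array([0.03897386, 0.00041597, 0.03928872]), 'grasp_force': 0.0, 'opening': 1.0025660966583125}
```

View pics/top0.png

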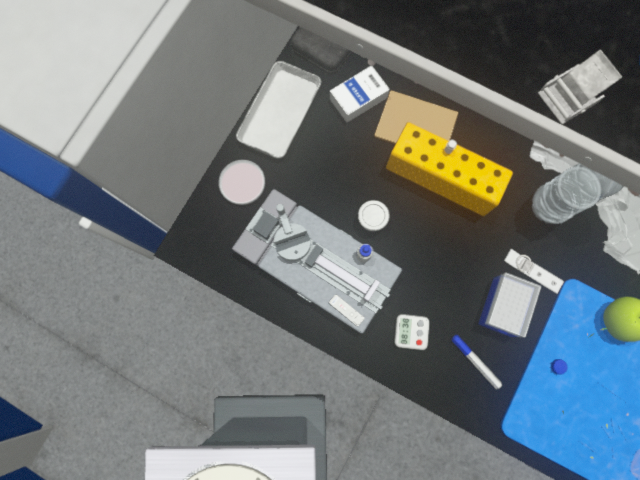

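View pics/side0.png

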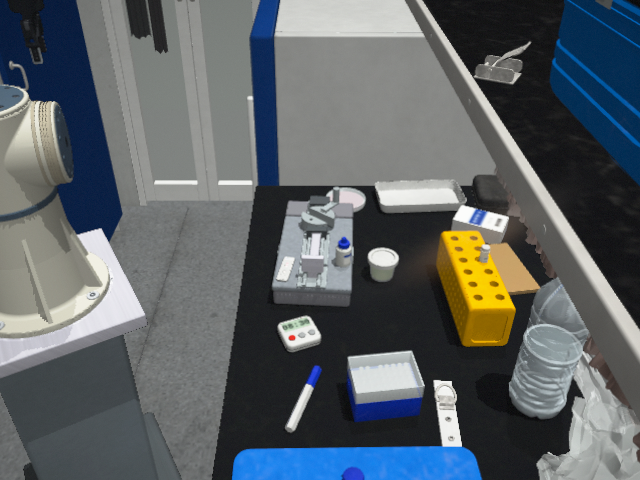

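The top view shows the box running from about (258,215) to (375,310), with the disc near (294,242), the lever towards (281,210) and the tab near (377,295). In the side view the tab is near (313,262) and the disc near (318,215). I'll zoom in on both.

Run:
```python
from h import *
a=load("top0")["img"][180:340,225:411];b=load("side0")["img"][180:310,262:372]
cv2.imwrite("pics/zt.png",cv2.resize(a,None,fx=4.3,fy=3.75*4.3/3.75*0.87 if 0 else 3.75,interpolation=3)[:,:,::-1])
cv2.imwrite("pics/zs.png",cv2.resize(b,None,fx=4.5,fy=4.5,interpolation=3)[:,:,::-1])
```

```text
(no output)
```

View pics/zt.png

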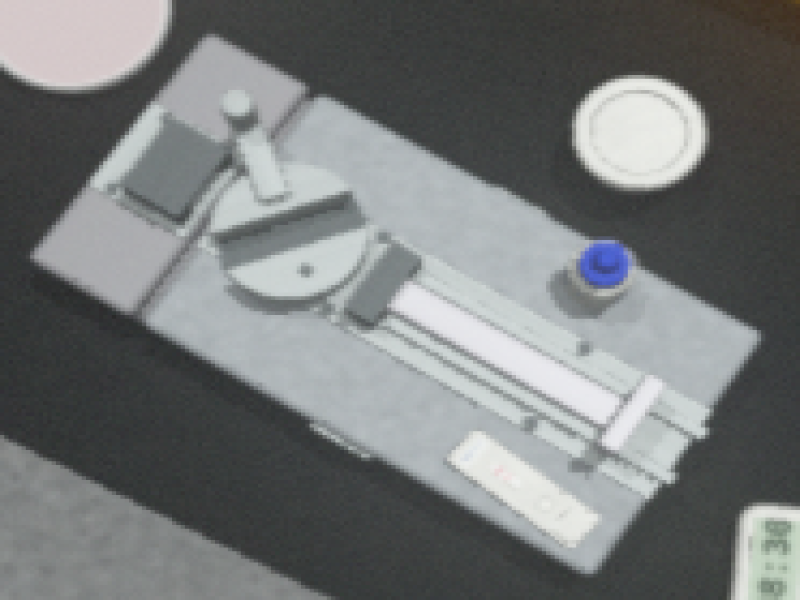

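View pics/zs.png

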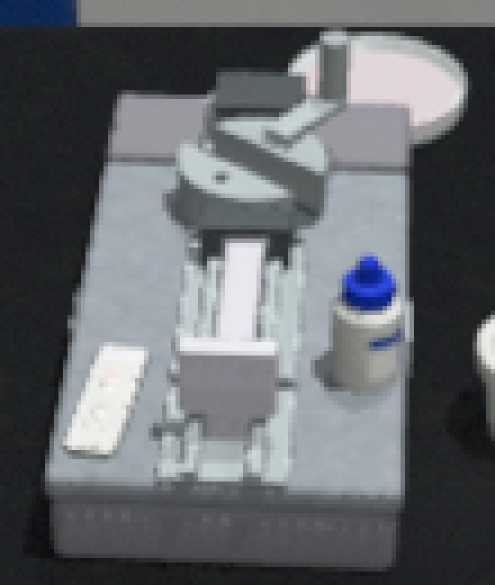

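```bash
cat > m.py <<'E'
from h import *
t=load("top0");s=load("side0")
T=lambda x,y:((x+.5)/4.3-.5+225,(y+.5)/3.75-.5+180)
S=lambda x,y:((x+.5)/4.5-.5+262,(y+.5)/4.5-.5+180)
C=[onz(t,T(*p),45) for p in((210,35),(32,257),(590,573),(760,335))]
c=np.mean(C,0);d=(C[0]+C[1]-C[2]-C[3])/2;w=(C[1]-C[2],C[0]-C[3])
print("corners",np.round(C,1).tolist(),"len",np.linalg.norm(d),"wid",np.linalg.norm(C[0]-C[1]),np.linalg.norm(C[2]-C[3]))
yaw=np.arctan2(d[1],d[0]);print("centre",c,"yaw",yaw,[np.arctan2(v[1],v[0]) for v in w])
C2=[onz(s,S(*p),45) for p in((118,95),(410,105),(403,497),(48,492))];print("side corners",np.round(C2,1).tolist(),np.mean(C2,0))
for n,a,b in(("post",(237,102),(335,36)),("tab",(634,413),(229,347)),("disc",(290,231),(253,158)),("dropper",(607,257),(370,262))):
    P,e=tri(t,T(*a),s,S(*b));r=P-c;ux=np.array([np.cos(yaw),np.sin(yaw)]);print(n,P.round(1),"res",e.round(1),"box",(r[:2]@ux).round(1),(r[1]*ux[0]-r[0]*ux[1]).round(1))
for n,p,z in(("tabA",(655,378),93),("tabB",(612,450),93),("slotA",(215,243),70),("slotB",(358,193),70),("slotC",(222,268),70),("slotD",(368,216),70),("dropL",(600,283),75)):
    P=onz(t,T(*p),z);r=P-c;print(n,P.round(1),(r[:2]@ux).round(1),(r[1]*ux[0]-r[0]*ux[1]).round(1))
E
python3 m.py
```

```text
corners [[639.1, -90.1, 45.0], [523.2, -10.9, 45.0], [360.3, -252.1, 45.0], [476.3, -330.8, 45.0]] len 290.83587273162277 wid 140.37854054665704 140.17413891156096
centre [ 499.71229574 -170.9600102    45.        ] yaw 0.9763980447825408 [np.float64(0.9767465924104274), np.float64(0.9760488959529016)]
side corners [[519.5, -12.5, 45.0], [638.2, -91.6, 45.0], [473.2, -335.7, 45.0], [353.5, -262.6, 45.0]] [ 496.0752761  -175.60179957   45.        ]
post [ 583.9 -107.7  107.9] res 1.5 box 99.5 -34.3
tab [ 433.1 -269.    90.9] res 1.3 box -118.5 0.3
disc [ 528.6 -127.    69.6] res 0.9 box 52.6 0.7
dropper [ 505.9 -259.6  100.9] res 2.3 box -70.0 -54.8
tabA [ 449.9 -278.4   93. ] -116.9 -18.9
tabB [ 416.3 -259.4   93. ] -120.0 19.6
slotA [523.6 -94.8  70. ] 76.4 22.9
slotB [ 547.5 -156.7   70. ] 38.5 -31.6
slotC [510.9 -97.8  70. ] 66.9 31.7
slotD [ 535.7 -160.9   70. ] 28.5 -24.2
dropL [ 499.1 -259.1   75. ] -73.4 -48.8
```

The post, tab and disc positions fit the given heights and box geometry. Before planning the approach I'll check how the cabinet beside the arm sits.

Run:
```python
from h import *
t=load("top0");s=load("side0")
for a,b in(((75,165),(276,37)),((75,165),(255,40)),((188,0),(425,34))): print(tri(t,a,s,b))
print("foot",onz(t,(158,252),0),onz(t,(300,28),0),onz(t,(75,165),300))
print(proj(t,[[160,604,239],[300,300,239]]),proj(s,[[160,604,239]]))
```

```text
(array([578.2104162 , 137.43429407, 354.35558852]), np.float64(1.4900148961616526))
(array([556.56727966, 144.26299919, 353.6499889 ]), np.float64(43.4211598130138))
(array([843.54419123,  -6.60152444, 351.18801455]), np.float64(37.23363781654289))
foot [527.47113834 147.9232712    0.        ] [ 1.02800444e+03 -1.43829585e+02  1.13686838e-13] [599.15349349 168.15774336 300.        ]
[[-198.53852419  470.28864139]
 [  -5.97968711  377.65614794]] [[40.8621357  59.22149908]]
```

step_arm(motion=[{"claw":0,"delta_pos":[-16.5,-28,0],"turn":0},{"claw":0,"delta_pos":[-16.5,-28,0],"turn":0},{"claw":0,"delta_pos":[-16.5,-28,0],"turn":0},{"claw":0,"delta_pos":[-16.5,-28,0],"turn":0},{"claw":0,"delta_pos":[-16.5,-28,0],"turn":0},{"claw":0,"delta_pos":[-16.5,-28,0],"turn":0},{"claw":0,"delta_pos":[-16.5,-28,0],"turn":0},{"claw":0,"delta_pos":[-16.5,-28,0],"turn":0}])

```text
clock: 0.77
eef_pos: [230.5, 352.0, 239.0]
tcp_rot: [-3.141, -0.0, 2.882]
contact_force: [0.8, 0.7, -0.1]
opening: -0.002
grasp_force: 0.0
```

step_arm(motion=[{"claw":0,"delta_pos":[-16.5,-28,0],"turn":0},{"claw":0,"delta_pos":[-16.5,-28,0],"turn":0},{"claw":0,"delta_pos":[-16.5,-28,0],"turn":0},{"claw":0,"delta_pos":[-16.5,-28,0],"turn":0},{"claw":0,"delta_pos":[-16.5,-28,0],"turn":0},{"claw":0,"delta_pos":[-16.5,-28,0],"turn":0},{"claw":0,"delta_pos":[-16.5,-28,0],"turn":0},{"claw":0,"delta_pos":[-16.5,-28,0],"turn":0}])

```text
clock: 1.43
eef_pos: [300.4, 101.7, 239.3]
tcp_rot: [3.141, 0.0, 2.882]
contact_force: [0.8, 0.7, -0.0]
opening: 0.001
grasp_force: 0.0
```

step_arm(motion=[{"claw":0,"delta_pos":[0,0,0],"turn":0.12},{"claw":0,"delta_pos":[0,0,0],"turn":0.12},{"claw":0,"delta_pos":[0,0,0],"turn":0.12},{"claw":0,"delta_pos":[0,0,0],"turn":0.12},{"claw":0,"delta_pos":[0,0,0],"turn":0.12},{"claw":0,"delta_pos":[0,0,0],"turn":0.12}])

```text
clock: 1.93
eef_pos: [300.4, 103.1, 239.1]
tcp_rot: [-3.141, -0.0, 2.156]
contact_force: [-0.7, 0.0, 0.8]
opening: 0.002
grasp_force: 0.0
```

step_arm(motion=[{"claw":0,"delta_pos":[0,0,0],"turn":0.12},{"claw":0,"delta_pos":[0,0,0],"turn":0.12},{"claw":0,"delta_pos":[0,0,0],"turn":0.12},{"claw":0,"delta_pos":[0,0,0],"turn":0.12},{"claw":0,"delta_pos":[0,0,0],"turn":0.12},{"claw":0,"delta_pos":[0,0,0],"turn":0.12},{"claw":0,"delta_pos":[0,0,0],"turn":0}])

```text
clock: 2.52
eef_pos: [300.4, 103.2, 239.1]
tcp_rot: [-3.141, 0.0, 1.436]
contact_force: [-0.5, -0.1, 0.5]
opening: -0.001
grasp_force: 0.0
```

step_arm(motion=[{"claw":0,"delta_pos":[-17,39,0],"turn":0},{"claw":0,"delta_pos":[-17,39,0],"turn":0},{"claw":0,"delta_pos":[-17,39,0],"turn":0},{"claw":0,"delta_pos":[-17,39,0],"turn":0},{"claw":0,"delta_pos":[-17,39,0],"turn":0},{"claw":0,"delta_pos":[-17,39,0],"turn":0},{"claw":0,"delta_pos":[-17,39,0],"turn":0},{"claw":0,"delta_pos":[-18.5,39,0],"turn":0}])

```text
clock: 3.18
eef_pos: [587.3, -70.6, 238.7]
tcp_rot: [-3.141, -0.0, 1.446]
contact_force: [0.4, 0.7, -0.7]
opening: 0.002
grasp_force: 0.0
```

step_arm(motion=[{"claw":0,"delta_pos":[0,0,25],"turn":0},{"claw":0,"delta_pos":[0,0,25],"turn":0},{"claw":0,"delta_pos":[0,0,25],"turn":0},{"claw":0,"delta_pos":[0,0,25],"turn":0},{"claw":0,"delta_pos":[0,0,16],"turn":0},{"claw":0,"delta_pos":[0,0,0],"turn":0}])

```text
clock: 3.68
eef_pos: [583.2, -69.0, 119.5]
tcp_rot: [-3.135, 0.0, 1.446]
contact_force: [-0.7, 0.3, -1.0]
opening: 0.002
grasp_force: 0.0
```

Run:
```python
from h import *
f=snap("top","t1");g=snap("side","s1")
a=cv2.resize(f["img"][180:340,225:411],(560,480),interpolation=3);b=cv2.resize(g["img"][150:310,292:372],(240,480),interpolation=3)
cv2.imwrite("pics/z1.png",np.hstack([a,b])[:,:,::-1])
```

```text
(no output)
```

View pics/z1.png

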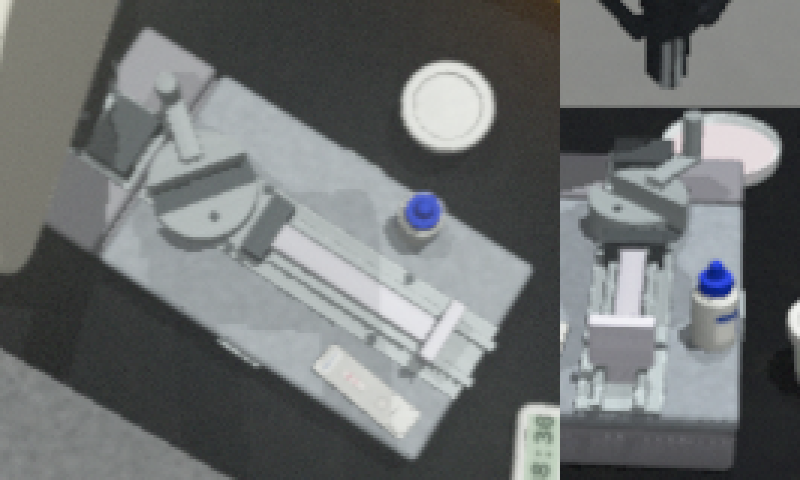

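Run:
```python
from h import *
f=load("t1");g=load("s1");s=sense();print(s)
P=[s["eef_pos"]-[0,0,8],s["eef_pos"]+[0,0,120],[584,-108,108]]
for q,u0,v0,o in((f,225,180,0),(g,292,150,560)):
    p=proj(q,P);print(p,(p-[u0,v0])*3.0+[o,0])
```

```text
{'clock': 3.7833, 'qpos': array([-1.20294937e-01,  4.32593244e-01,  1.80593475e+00, -1.71753053e-05,
        9.04408139e-01,  6.25412638e-03]), 'qvel': array([-0.00179847, -0.02788227, -0.02405937, -0.00125196,  0.00345489,
        0.01359761]), 'joint_efforts': array([-3.80289392e-02, -5.76675045e+01, -2.66537046e+01, -1.43199282e-03,
       -2.75438908e-02, -4.84304025e-02]), 'eef_pos': array([585.54609323, -69.27360902, 123.05827812]), 'tcp_rot': array([-3.14024928e+00,  2.18885063e-05,  1.44425790e+00]), 'contact_force': array([ 0.36679429, -0.22073585, -0.4305478 ]), 'wrist_torque': array([ 0.04611291, -0.00217072, -0.01502724]), 'grasp_force': 0.0, 'opening': -0.0027206159339236325}
[[257.68363617 205.71957951]
 [246.05535157 182.39920043]
 [279.71818566 207.13700051]] [[ 98.0509085   77.15873853]
 [ 63.1660547    7.1976013 ]
 [164.15455698  81.41100154]]
[[327.46468355 176.44460902]
 [328.59693247 119.98722386]
 [336.53228396 187.54527156]] [[666.39405064  79.33382707]
 [669.7907974  -90.03832842]
 [693.59685188 112.63581468]]
```

View pics/s1.png

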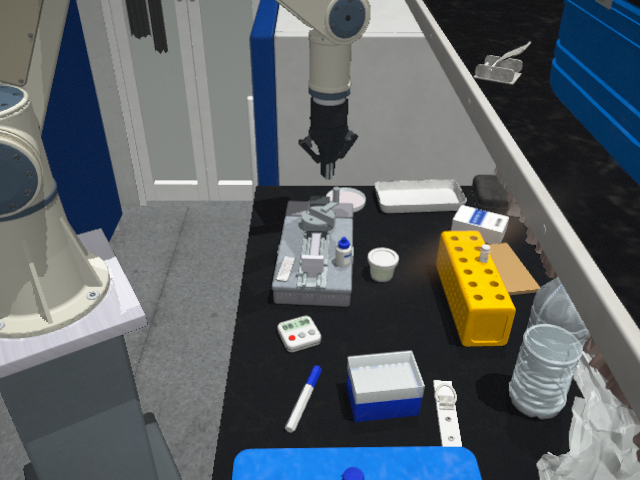

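View pics/t1.png

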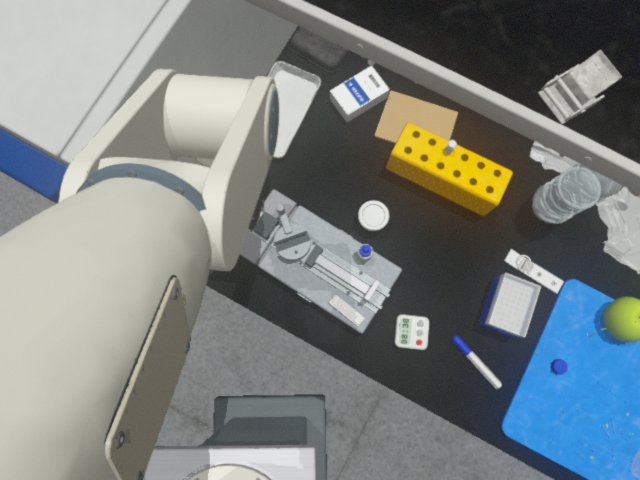

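The top view shows the tool hidden under the wrist. In the side view the fingertips are at about (328,178), where the calibration predicts them. Next I'll shift, descend and push the post.

step_arm(motion=[{"claw":0,"delta_pos":[-2.5,3,0],"turn":0},{"claw":0,"delta_pos":[-2.5,3,0],"turn":0},{"claw":0,"delta_pos":[0,0,10],"turn":0},{"claw":0,"delta_pos":[0,0,10],"turn":0},{"claw":0,"delta_pos":[0,0,10],"turn":0},{"claw":0,"delta_pos":[0,0,0],"turn":0},{"claw":0,"delta_pos":[0,0,0],"turn":0}])

```text
clock: 4.37
eef_pos: [590.2, -74.8, 92.1]
tcp_rot: [-3.139, -0.0, 1.442]
contact_force: [-0.3, -0.4, -0.3]
opening: -0.0
grasp_force: 0.0
```

step_arm(motion=[{"claw":0,"delta_pos":[-6,0,0],"turn":0},{"claw":0,"delta_pos":[-6,0,0],"turn":0},{"claw":0,"delta_pos":[-6,0,0],"turn":0},{"claw":0,"delta_pos":[-6,0,0],"turn":0}])

```text
clock: 4.7
eef_pos: [588.7, -99.3, 93.8]
tcp_rot: [3.14, -0.0, 1.441]
contact_force: [2.5, 3.6, -0.2]
opening: 0.0
grasp_force: 1.5
```

step_arm(motion=[{"claw":0,"delta_pos":[-6,0,0],"turn":0},{"claw":0,"delta_pos":[-6,0,0],"turn":0},{"claw":0,"delta_pos":[-6,0,0],"turn":0},{"claw":0,"delta_pos":[-6,0,0],"turn":0},{"claw":0,"delta_pos":[-6,0,0],"turn":0},{"claw":0,"delta_pos":[-5,0,0],"turn":0},{"claw":0,"delta_pos":[-5,0,0],"turn":0},{"claw":0,"delta_pos":[0,0,0],"turn":0}])

```text
clock: 5.37
eef_pos: [582.2, -139.4, 93.0]
tcp_rot: [-3.141, 0.0, 1.441]
contact_force: [1.0, -0.3, -0.9]
opening: -0.0
grasp_force: 0.0
```

Run:
```python
from h import *
f=snap("top","t2");g=snap("side","s2");print(sense()["eef_pos"])
a=cv2.resize(f["img"][180:340,225:345],(450,600),interpolation=3);b=cv2.resize(g["img"][150:310,292:372],(300,600),interpolation=3)
cv2.imwrite("pics/z2.png",np.hstack([a,b])[:,:,::-1])
```

```text
[ 582.81441203 -138.88732665   93.17860768]
```

View pics/z2.png

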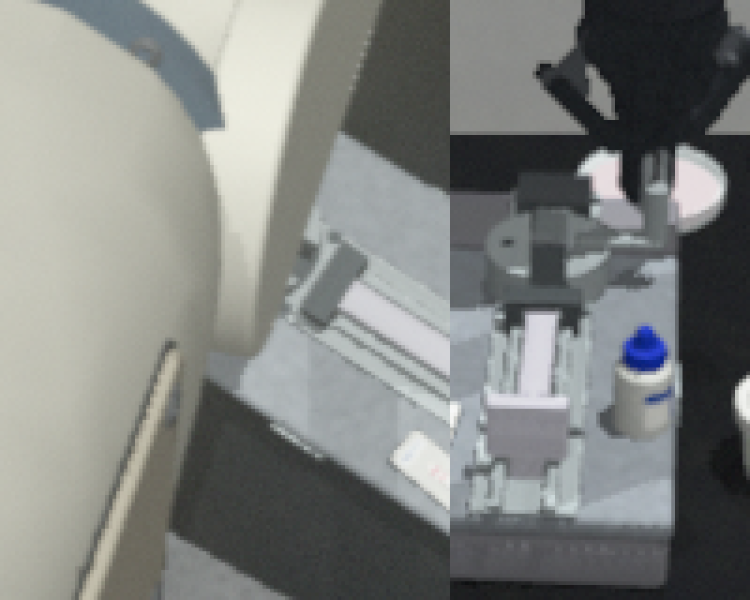

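The side view shows the slot almost in line with the bolt and the post top at crop (657,188). I'll turn that into an angle.

Run:
```python
from h import *
g=load("s2");f0=load("side0")
ux=np.array([np.cos(.976),np.sin(.976)])
def box(P): r=P[:2]-[499.7,-171];return np.array([r@ux,r[1]*ux[0]-r[0]*ux[1]])
S=lambda x,y:(292+(x-450+.5)/3.75-.5,150+(y+.5)/3.75-.5)
b=box(onz(g,S(657,188),108))
b0=box(onz(f0,((335.5)/4.5-.5+262,36.5/4.5-.5+180),108))
for q in(b0,b): d=q-[53,0];print(q,np.linalg.norm(d),np.arctan2(d[1],d[0]))
for p in((532,290),(565,290),(531,215),(564,215)): print(box(onz(g,S(*p),70)))
```

```text
[ 99.07555384 -33.5444016 ] 56.99283762060762 -0.6292916341707899
[ 52.40250576 -56.69420108] 56.697349460055236 -1.581334831843384
[6.6646971  7.12114487]
[  7.90016711 -10.27410863]
[80.90692264 12.50025759]
[82.22317833 -5.81522937]
```

step_arm(motion=[{"claw":0,"delta_pos":[8,0,0],"turn":0},{"claw":0,"delta_pos":[8,0,0],"turn":0},{"claw":0,"delta_pos":[0,0,-25],"turn":0},{"claw":0,"delta_pos":[0,0,-25],"turn":0},{"claw":0,"delta_pos":[0,0,-25],"turn":0},{"claw":0,"delta_pos":[0,0,0],"turn":0}])

```text
clock: 5.97
eef_pos: [587.8, -122.1, 173.1]
tcp_rot: [3.135, 0.001, 1.443]
contact_force: [1.2, 0.0, 0.9]
opening: -0.004
grasp_force: 0.0
```

step_arm(motion=[{"claw":0,"delta_pos":[-27,-21,0],"turn":0},{"claw":0,"delta_pos":[-27,-21,0],"turn":0},{"claw":0,"delta_pos":[-27,-21,0],"turn":0},{"claw":0,"delta_pos":[-27,-21,0],"turn":0},{"claw":0,"delta_pos":[-27,-21,0],"turn":0},{"claw":0,"delta_pos":[-27,-21,0],"turn":0},{"claw":0,"delta_pos":[-27,-21,0],"turn":0}])

```text
clock: 6.55
eef_pos: [413.9, -291.3, 168.0]
tcp_rot: [3.142, 0.0, 1.443]
contact_force: [0.2, -0.7, -0.0]
opening: -0.004
grasp_force: 0.0
```

step_arm(motion=[{"claw":0,"delta_pos":[0,0,0],"turn":0.116},{"claw":0,"delta_pos":[0,0,0],"turn":0.116},{"claw":0,"delta_pos":[0,0,0],"turn":0.116},{"claw":0,"delta_pos":[0,0,0],"turn":0.116},{"claw":0,"delta_pos":[0,0,0],"turn":0},{"claw":0,"delta_pos":[0,0,0],"turn":0}])

```text
clock: 7.05
eef_pos: [415.0, -290.6, 168.1]
tcp_rot: [-3.141, -0.0, 0.982]
contact_force: [-0.5, -0.7, -0.9]
opening: -0.001
grasp_force: 0.0
```

Run:
```python
from h import *
f=snap("top","t3");g=snap("side","s3");print(sense()["eef_pos"],sense()["tcp_rot"])
a=cv2.resize(f["img"][180:340,225:385],(480,480),interpolation=3);b=cv2.resize(g["img"][170:310,275:368],(320,480),interpolation=3)
cv2.imwrite("pics/z3.png",np.hstack([a,b])[:,:,::-1])
```

```text
[ 415.00538786 -290.73101454  168.13222819] [-3.14142386e+00  1.15431188e-05  9.81998020e-01]
```

View pics/z3.png

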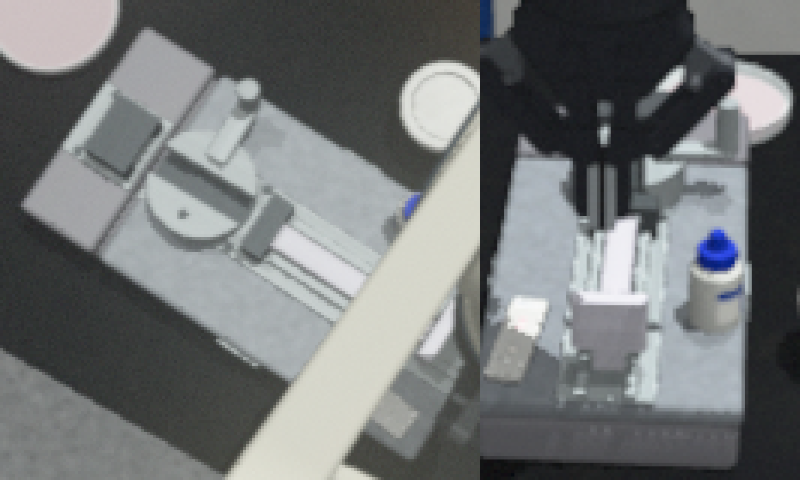

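Run:
```python
from h import *
g=load("t3");s=load("s3")
ux=np.array([np.cos(.976),np.sin(.976)])
def box(P): r=P[:2]-[499.7,-171];return np.array([r@ux,r[1]*ux[0]-r[0]*ux[1]])
T=lambda x,y:(225+(x+.5)/3-.5,180+(y+.5)/3-.5)
b=box(onz(g,T(247,87),108));d=b-[53,0];print(b,np.linalg.norm(d),np.arctan2(d[1],d[0]))
for a,c in(((175,135),(257,180)),((165,155),(253,205)),((290,222),(375,270))):
    p,q=box(onz(g,T(*a),66)),box(onz(g,T(*c),66));print(p,q,np.arctan2(*(p-q)[::-1]))
```

```text
[ 56.60405578 -58.65854647] 58.76916106444488 -1.509432193237387
[ 85.17870964 -17.37894865] [ 26.39318394 -21.08797515] 0.0630106891290327
[83.29398161 -3.35035196] [19.83668507 -6.52814498] 0.050035863246573456
[-5.17451414 -9.96154786] [-65.10629131 -13.09867595] 0.05229725697407747
```

step_arm(motion=[{"claw":0,"delta_pos":[-4,3,0],"turn":0},{"claw":0,"delta_pos":[0,0,22],"turn":0},{"claw":0,"delta_pos":[0,0,22],"turn":0},{"claw":0,"delta_pos":[0,0,22],"turn":0},{"claw":0,"delta_pos":[0,0,20],"turn":0},{"claw":0,"delta_pos":[0,0,0],"turn":0},{"claw":0,"delta_pos":[0,0,0],"turn":0}])

```text
clock: 7.73
eef_pos: [414.6, -295.9, 81.7]
tcp_rot: [-3.139, -0.0, 0.979]
contact_force: [-0.4, -0.8, 1.0]
opening: 0.001
grasp_force: 0.0
```

step_arm(motion=[{"claw":0,"delta_pos":[5,0,0],"turn":0},{"claw":0,"delta_pos":[5,0,0],"turn":0},{"claw":0,"delta_pos":[5,0,0],"turn":0},{"claw":0,"delta_pos":[5,0,0],"turn":0},{"claw":0,"delta_pos":[5,0,0],"turn":0},{"claw":0,"delta_pos":[5,0,0],"turn":0},{"claw":0,"delta_pos":[5,0,0],"turn":0},{"claw":0,"delta_pos":[5,0,0],"turn":0}])

```text
clock: 8.4
eef_pos: [437.8, -262.5, 82.4]
tcp_rot: [3.141, 0.0, 0.978]
contact_force: [-1.7, -0.4, 1.1]
opening: -0.004
grasp_force: 0.7
```

step_arm(motion=[{"claw":0,"delta_pos":[5,0,0],"turn":0},{"claw":0,"delta_pos":[5,0,0],"turn":0},{"claw":0,"delta_pos":[5,0,0],"turn":0},{"claw":0,"delta_pos":[5,0,0],"turn":0}])

```text
clock: 8.73
eef_pos: [448.9, -246.0, 82.3]
tcp_rot: [-3.141, 0.0, 0.978]
contact_force: [-1.3, -1.7, 1.5]
opening: -0.007
grasp_force: 0.8
```

step_arm(motion=[{"claw":0,"delta_pos":[5,0,0],"turn":0},{"claw":0,"delta_pos":[5,0,0],"turn":0},{"claw":0,"delta_pos":[5,0,0],"turn":0},{"claw":0,"delta_pos":[5,0,0],"turn":0},{"claw":0,"delta_pos":[5,0,0],"turn":0},{"claw":0,"delta_pos":[5,0,0],"turn":0}])

```text
clock: 9.23
eef_pos: [465.7, -221.0, 82.3]
tcp_rot: [-3.142, -0.0, 0.978]
contact_force: [-0.6, -1.0, 1.4]
opening: 0.001
grasp_force: 0.7
```

step_arm(motion=[{"claw":0,"delta_pos":[5,0,0],"turn":0},{"claw":0,"delta_pos":[5,0,0],"turn":0},{"claw":0,"delta_pos":[5,0,0],"turn":0},{"claw":0,"delta_pos":[5,0,0],"turn":0},{"claw":0,"delta_pos":[4,0,0],"turn":0}])

```text
clock: 9.65
eef_pos: [479.1, -201.1, 82.2]
tcp_rot: [-3.142, -0.0, 0.978]
contact_force: [-0.5, -1.6, 0.5]
opening: -0.006
grasp_force: 0.6
```

step_arm(motion=[{"claw":0,"delta_pos":[2,0,0],"turn":0},{"claw":0,"delta_pos":[2,0,0],"turn":0},{"claw":0,"delta_pos":[2,0,0],"turn":0},{"claw":0,"delta_pos":[2,0,0],"turn":0}])

```text
clock: 9.98
eef_pos: [483.3, -194.9, 82.2]
tcp_rot: [-3.141, 0.0, 0.978]
contact_force: [-0.6, -0.9, 0.0]
opening: 0.0
grasp_force: 0.6
```

step_arm(motion=[{"claw":0,"delta_pos":[1,0,0],"turn":0},{"claw":0,"delta_pos":[1,0,0],"turn":0}])

```text
clock: 10.15
eef_pos: [484.4, -193.2, 82.3]
tcp_rot: [-3.142, 0.0, 0.978]
contact_force: [-0.7, -0.6, 0.8]
opening: -0.003
grasp_force: 0.6
```

step_arm(motion=[{"claw":0,"delta_pos":[1,0,0],"turn":0}])

```text
clock: 10.23
eef_pos: [484.9, -192.5, 82.3]
tcp_rot: [-3.142, 0.0, 0.978]
contact_force: [-0.1, -1.3, -0.2]
opening: 0.001
grasp_force: 0.6
```

step_arm(motion=[{"claw":0,"delta_pos":[1,0,0],"turn":0},{"claw":0,"delta_pos":[1,0,0],"turn":0}])

```text
clock: 10.4
eef_pos: [486.0, -191.0, 82.3]
tcp_rot: [-3.142, 0.0, 0.978]
contact_force: [-4.0, -8.7, 1.5]
opening: -0.002
grasp_force: 4.9
```

step_arm(motion=[{"claw":0,"delta_pos":[1,0,0],"turn":0},{"claw":0,"delta_pos":[0,0,0],"turn":0}])

```text
clock: 10.57
eef_pos: [486.0, -190.9, 82.3]
tcp_rot: [-3.142, 0.002, 0.979]
contact_force: [-5.2, -8.6, 1.6]
opening: -0.001
grasp_force: 5.0
```

The force rose to 10 N with the tool at x ≈ -24, where the tab should meet the staple. I'll back off and check.

step_arm(motion=[{"claw":0,"delta_pos":[-3,0,0],"turn":0},{"claw":0,"delta_pos":[-12,0,0],"turn":0},{"claw":0,"delta_pos":[-10,0,-10],"turn":0},{"claw":0,"delta_pos":[0,0,-30],"turn":0},{"claw":0,"delta_pos":[0,0,-40],"turn":0},{"claw":0,"delta_pos":[-40,0,0],"turn":0},{"claw":0,"delta_pos":[-40,0,0],"turn":0},{"claw":0,"delta_pos":[-40,0,0],"turn":0}])

```text
clock: 11.23
eef_pos: [404.8, -311.7, 164.0]
tcp_rot: [3.139, 0.0, 0.979]
contact_force: [1.5, -0.8, -0.2]
opening: 0.001
grasp_force: 0.0
```

step_arm(motion=[{"claw":0,"delta_pos":[-35,0,0],"turn":0},{"claw":0,"delta_pos":[0,-35,0],"turn":0},{"claw":0,"delta_pos":[0,-35,0],"turn":0},{"claw":0,"delta_pos":[0,0,0],"turn":0},{"claw":0,"delta_pos":[0,0,0],"turn":0}])

```text
clock: 11.65
eef_pos: [326.1, -299.7, 162.8]
tcp_rot: [-3.141, -0.0, 0.976]
contact_force: [0.5, -0.6, 0.3]
opening: 0.002
grasp_force: 0.0
```

Run:
```python
from h import *
f=snap("top","t4");g=snap("side","s4");s=sense();print(s["eef_pos"],s["contact_force"])
a=cv2.resize(f["img"][180:340,225:385],(480,480),interpolation=3);b=cv2.resize(g["img"][170:310,275:368],(320,480),interpolation=3)
cv2.imwrite("pics/z4.png",np.hstack([a,b])[:,:,::-1])
```

```text
[ 328.50616283 -301.04830271  163.16942892] [-0.49553581  0.54922841 -0.0691323 ]
```

View pics/z4.png

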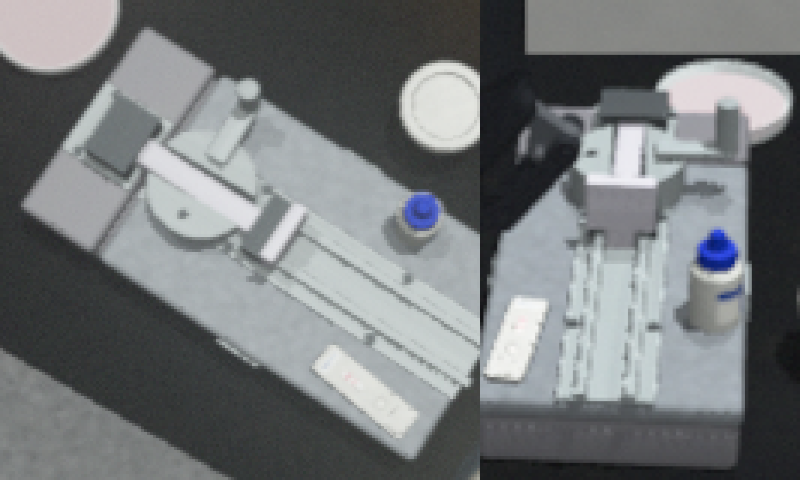

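The bolt runs through the slot into the keeper at (140,150), and the tab is against the staple at (290,230). The dropper, cassette and cup haven't moved.

```bash
python3 -c "from rig import *;print(sign_off())"
```

```text
the job is handed in; nothing more can be done
None
```

The sample box is locked: I turned the disc until its slot lined up, then pushed the bolt home with its tab against the staple, and in the final views the dropper, cassette and cup had not moved; the job is handed in.

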